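# Hold a lens barrel pressed in the sprung V-block of a classroom light bench

### The job

Lift the lens barrel out of its wooden rest and lay it, centred, in the V-block of the light bench with its collar end towards the white screen card and its plain end towards the lamp box. Then press it gently down, bearing on both faces of the V, so that the sprung block sinks until the barrel's axis is level with the centre of the lamp's hole, and finish while still holding it pressed there. Do not slam the barrel or the block, and leave the canister, the brick model and the tape measure where they are.

Things in the scene. Friction and masses are not known exactly. Their poses are not given: they have to be found in the camera images.
- barrel: Loose black lens barrel, about 0.22 kg: tube 40 mm in diameter, 110 mm long, then a collar 52 mm in diameter, 10 mm long; 120 mm overall. Starts lying level in the wooden rest. Origin: on its axis at half the overall length; grip there, across the diameter. Its x axis runs along it to the collar end (collar x = 50 to 60 mm, plain end x = -60); the turn about that axis means nothing.
- collar_end (a point): Centre of the barrel's end face at the collar, 60 mm along the barrel's x axis from its origin.
- rest: Fixed wooden rest, base 100 x 75 x 10 mm, two notched strips 14 mm thick, centred 34 mm either side of its middle, carrying the barrel with its axis 50 mm above the table. Between them a gap of 54 mm is open for fingers, 40 mm deep from the barrel's axis to the base. Origin: centre of the underside; x axis along the barrel, to its collar.
- bench: Fixed light bench, plywood base 270 x 120 x 12 mm. Along its x axis: grey lamp box (50 x 80 mm, 121 mm high above the table, face at x = -83 mm), the sprung V-block in the middle, an upright white screen card (4 x 90 mm, top 117 mm above the table) at x = 122 mm. Origin: centre of the underside, on the table. x axis from the lamp to the card.
- lamp_hole (a point): Centre of the round hole (20 mm, in a dark 32 mm ring) in the lamp box's face, 78 mm above the table, 80 mm from the middle of the V-block. x axis as the bench's, towards the screen card.
- vblock (a joint): How far the aluminium V-block is pressed down, m: 0 unloaded, 0.014 at its lower stop. A spring holds it up: about 4 N before it begins to sink (the barrel's weight alone does not move it), then 0.9 N more per mm. With the barrel seated, 0.007 is the wanted depth (about 10 N in all, some 2 N of it the barrel's weight).
- v_axis (a point): Moves with the V-block: middle of the axis of a barrel seated in it, 85 mm above the table when unloaded; x axis along the V, lamp to card. The V is two saddles 12 mm long, centred 32 mm either side along x, each with two 45 degree faces (four in all); a 52 mm gap between them is for fingers. Saddles top out 6 mm below the axis, reach 28 mm to each side. Block's plate: 41 mm below the axis.
- canister: Bystander: loose white canister, 90 mm in diameter, 190 mm tall; origin at the centre of its underside.
- bricks: Bystander: small loose model of white and grey toy bricks, 64 x 32 x 40 mm; origin at the centre of its underside.
- tape: Bystander: loose black tape measure case, 70 x 40 x 66 mm; origin at the centre of its underside.

How it is judged:
By the outcome, as a careful person would: the job done as asked, in the order asked, and still so for the second after the job is handed in, while the arm keeps its last pose, push and grip.
It also fails if it takes over 35 s, if anything falls off the work surface, if the arm or the gripper's body presses on something with over 40 N, if the wrist force passes 120 N, or if a joint passes its speed limit or range.

### The arm

A 6-joint arm with a two-finger parallel gripper is mounted at the origin on the work surface. World frame = base frame: x ahead of the robot, y to its left, z up, the work surface at z = 0. Lengths are in m, angles in degrees, forces in N, time in s.
With the tool pointing down it reaches from about 0.3 to 0.95 m from the base axis. Payload 3.1 kg.
Tool frame: the origin (TCP) lies at the very end of the fingers, on their centre line; the grasp point (between the pads) lies 19 mm behind it; x points along the fingers, z is the direction in which the jaws open and shut, and the axes are right-handed (so a half turn about x gives the same grasp; the last joint's range is limited). The gripper opens to 85 mm and grips with 20 to 120 N. Pads are 22 mm wide; open, the fingers measure 114 mm over their backs; the gripper's body (76 mm by 85 mm) begins 54 mm behind the grasp point. The pads swing forward as they close: fully open they stand 13 mm farther back than shut.
Start: joints at [-71.946, 17.653, 93.61, -0, 68.738, -3.994], TCP at [0.235, -0.579, 0.231] pointing down, gripper open.
Joint ranges: [-175.34, 175.34], [-45.06, 112.39], [2.9, 150.54], [-68.45, 248.45], [3.09, 151.38], [-168.51, 168.51]. Speed limits (degrees/s): [159.86, 159.86, 180, 180, 180, 180].

### API

Orientations are given as [roll, pitch, yaw] about the fixed x, y, z axes, in that order (R = Rz(yaw) Ry(pitch) Rx(roll)).
In Python, from bench import robot, optics gives the robot as it stands. The module is installed in compiled form; this text tells all that it offers.
- The arm moves only by the tool apply_moves, never from a script. Its argument "increments" is a list that holds one entry, the list of rows, each a list of 7 numbers: the shift along the tool's x, y, z in cm, then the turn, a rotation vector about the tool's x, y, z in degrees, then the closure, from -1 (fully open) to 1 (shut), so that 0 is half open. A call has 1 to 12 rows; each row is the pose to reach, as a shift and turn from the pose commanded when the call began, along the tool's axes at that moment; what a row does not reach only later rows make up. A row lasts 1/12 s, in which the tool goes at most 41.7 mm and 7.16 degrees, less where a joint would pass 70% of its speed; a pose out of reach is approached as far as the arm can. A call with a gripper value outside its range is refused whole. The fingers move at their own pace and stop on an object; "newtons" is the grip in N (left out, the last holds). Time passes only in rows, so rows that repeat a pose let the fingers close. It gives the time, the measured TCP pose, the force and the opening at its end, in the units of the state.
- robot.get_obs(): the state, without advancing time (a new reading comes with each control period).
- optics.snapshot(name): name is "side" or "top" or "wrist"; returns a dict with "frame" (384x512x3 uint8, red, green, blue), "z_map" (384x512 float32, m along the optical axis (not along the pixel's ray), 0 where there is no reading), "vfov" (degrees; the focal length in pixels is half the picture's height over the tangent of half this angle, whatever the lens; pixels are square), "cx", "cy" (the principal point, pixels), "eye" and "rotation" of the camera in the world; the wrist camera has in their place "hand_eye" (4x4, takes a point from camera to tool coordinates, whose origin is the TCP and whose axes are the tool frame's). Camera axes: x right, y down, z forward; pixel columns grow to the right and rows downward; lengths in m; the calibration is good to about 2 mm. A picture is of the moment at which its call begins: read the wrist's pose just before it.
- robot.finish_job(): hands the job in, once; it reports no verdict.
The state is a dict: "clock": time; "joint_positions": joint angles; "joint_vel": joint speeds; "joint_torque": joint torques, N m; "ee_pos": TCP position; "eef_rot": TCP orientation; "wrist_force": force on the tool from outside, world axes, zero at the start; "torque": the same for the moment, N m; "width": finger opening in m.
Only numpy, scipy, OpenCV 4.12 (cv2) and the standard library are available. Lean on these libraries where they do the work, as an engineer would, in place of code of your own. Each camera call takes 0.05 s, during which the arm holds its last target. There are 200 camera calls.

## Working session

There is one attempt and no reset: what is moved stays moved. The work goes in short steps, Python scripts to look and compute and a tool call to move; the robot and the scene stay as the last step left them, time stands still between calls to the robot, and variables do not carry over. Pictures are saved under pics/ and viewed, about 8 in all and at most 12, crops included, and the job is handed in when it is done.

Besides the shell and the picture viewer there is one more tool, called by a JSON object that holds its "fn" and its "kwargs". apply_moves: Moves the arm, as the interface text tells. Its arguments: {"type":"object","properties":{"increments":{"type":"array","items":{"type":"array","items":{"type":"array","items":{"type":"number"}}}},"newtons":{"type":"number"}},"required":["increments"]}

```bash
mkdir -p pics
cat > h.py <<'E'
import numpy as np, cv2
from scipy.spatial.transform import Rotation as R
from bench import robot, optics
def snap(n):
    o=robot.get_obs(); s=optics.snapshot(n); s['obs']=o
    s['f']=192/np.tan(np.radians(s['vfov'])/2)
    if n=='wrist':
        T=np.eye(4);T[:3,:3]=R.from_euler('xyz',o['eef_rot'],degrees=True).as_matrix();T[:3,3]=o['ee_pos']
        M=T@np.array(s['hand_eye']); s['Rw'],s['t']=M[:3,:3],M[:3,3]
    else: s['Rw'],s['t']=np.array(s['rotation']),np.array(s['eye'])
    return s
def cloud(s):
    z=s['z_map'];v,u=np.mgrid[:z.shape[0],:z.shape[1]]
    P=np.stack([(u-s['cx'])/s['f']*z,(v-s['cy'])/s['f']*z,z],-1)
    W=P@s['Rw'].T+s['t']; W[z==0]=np.nan
    return W
def ray(s,u,v,z):  # intersect pixel ray with world height z
    d=s['Rw']@np.array([(u-s['cx'])/s['f'],(v-s['cy'])/s['f'],1]); return s['t']+d*(z-s['t'][2])/d[2]
E
python3 - <<'E'
from h import *
o=robot.get_obs();print({k:np.round(v,3).tolist() for k,v in o.items()})
ims=[]
for n in('top','side'):
    s=snap(n); np.savez(n+'.npz',f=s['frame'],W=cloud(s)); print(n,s['vfov'],s['cx'],s['cy'],s['t'],s['Rw'].round(3).tolist())
    cv2.imwrite(f'pics/{n}.png',cv2.resize(s['frame'][...,::-1],(800,600)))
E
```

```text
{'clock': 0.0, 'joint_positions': [-71.946, 17.706, 93.691, -0.001, 68.736, -3.993], 'joint_vel': [0.047, -0.035, 0.077, 0.054, 0.045, -0.024], 'joint_torque': [0.001, -41.525, -27.666, 0.0, 0.01, -0.0], 'ee_pos': [0.234, -0.579, 0.23], 'eef_rot': [176.315, 89.867, 108.363], 'wrist_force': [-0.023, -1.094, 0.562], 'torque': [0.033, 0.001, 0.066], 'width': 0.085}Traceback (most recent call last):
  File "<stdin>", line 5, in <module>
  File "h.py", line 15, in cloud
    W=P@s['Rw'].T+s['t']; W[z==0]=np.nan
      ~~~~~~~~~~~^~~~~~~
ValueError: operands could not be broadcast together with shapes (384,512) (3,)
```

`rotation` is evidently a 3-vector (roll, pitch, yaw, presumably).

```bash
sed -i "s/np.array(s\['rotation'\])/R.from_euler('xyz',s['rotation'],degrees=True).as_matrix()/" h.py
python3 - <<'E'
from h import *
for n in('top','side'):
    s=snap(n); np.savez(n+'.npz',f=s['frame'],W=cloud(s)); print(n,s['vfov'],s['cx'],s['cy'],s['t'],s['rotation'],s['Rw'].round(3).tolist())
    W=cloud(s); z=W[...,2]; print(np.nanpercentile(z,[1,10,50,90,99]))
    cv2.imwrite(f'pics/{n}.png',cv2.resize(s['frame'][...,::-1],(800,600)))
E
```

```text
top 51.40559459458126 255.13603443349982 190.60658808670576 [ 0.51724026 -0.0114515   1.20609923] [-175.48950317    0.26430981  -89.51937728] [[0.008, -0.997, 0.079], [-1.0, -0.008, 0.005], [-0.005, -0.079, -0.997]]
[-0.75739776 -0.74802077  0.00087832  0.00722113  0.1909155 ]
side 54.07286859293442 250.90620812560059 191.6069367407964 [0.21314467 0.62517584 0.56566087] [-123.45717679   -0.72155838 -146.84847403] [[-0.837, -0.31, 0.45], [-0.547, 0.456, -0.702], [0.013, -0.834, -0.551]]
[-5.12939877e-01 -2.31119904e-01 -8.19661524e-05  1.85467923e-01
  3.61851389e-01]
```

View pics/top.png

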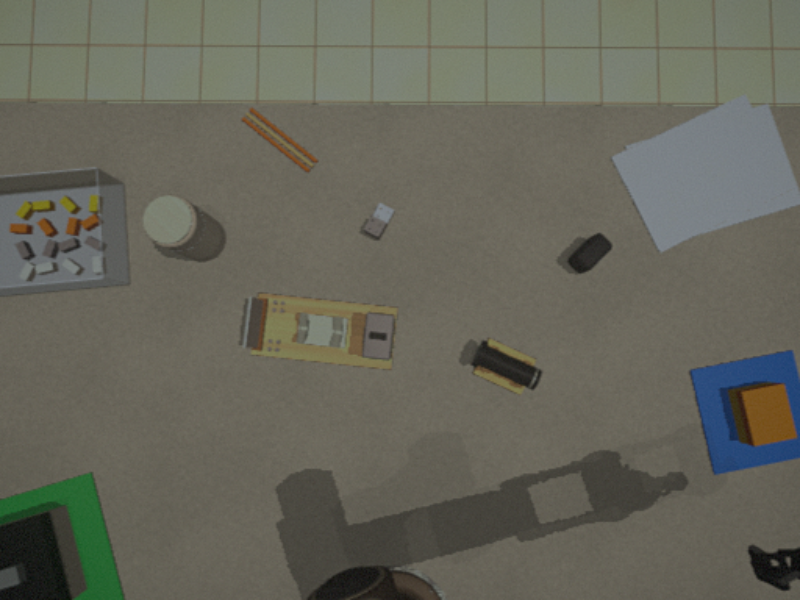

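View pics/side.png

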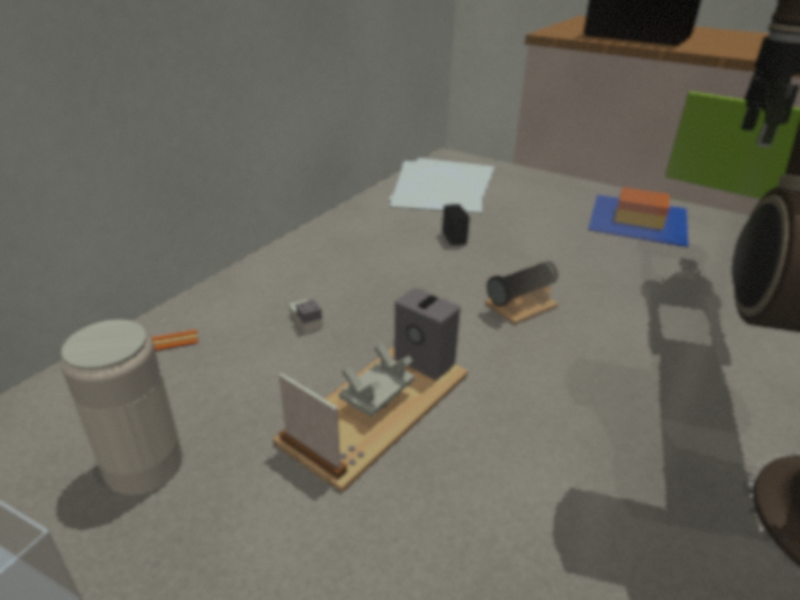

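The top view shows the barrel in the rest at (507,366), and the bench with its card at the left (253,323), lamp at the right (378,335) and V at (322,331). Next I measure the poses from the cloud and crop the barrel and bench.

Run:
```python
from h import *
d=np.load('top.npz');W=d['W'];f=d['f']
def fit(W,m,name):
    p=W[m]; (c,wh,a)=cv2.minAreaRect((p[:,:2]*1000).astype(np.float32)); print(name,m.sum(),'c',np.round(c,1),'wh',np.round(wh,1),'ang',round(a,2),'z',np.nanpercentile(p[:,2],[5,50,95]).round(4)); return p
v,u=np.mgrid[:384,:512]; 
def box(x0,y0,x1,y1): return (u>x0*.64)&(u<x1*.64)&(v>y0*.64)&(v<y1*.64)
b=box(460,325,560,405)
p=fit(W,b&(W[...,2]>.052),'barrel')
q=p[p[:,2]>.045][:,:2];c=q.mean(0);_,_,V=np.linalg.svd(q-c);t=(q-c)@V[0];n=(q-c)@V[1];print(c,V[0])
for a in np.arange(-.065,.066,.01):
    k=(t>=a)&(t<a+.01)
    if k.sum()>3: print(round(a,3),k.sum(),np.round([n[k].min()*1e3,n[k].max()*1e3,p[k,2].max()*1e3],1))
fit(W,b&(W[...,2]>.006)&(W[...,2]<.03),'rest')
b=box(230,280,410,380)
fit(W,b&(W[...,2]>.006),'bench'); fit(W,b&(W[...,2]>.112)&(u>350*.64),'lamp top');fit(W,b&(W[...,2]>.1)&(u<290*.64),'card top')
fit(W,b&(W[...,2]>.055)&(W[...,2]<.1)&(u>285*.64)&(u<352*.64),'saddles')
print(np.nanpercentile(W[b][:,2],50))
A=cv2.resize(f[200:265,290:360,::-1],None,fx=5.7,fy=5.7,interpolation=3)
B=cv2.resize(f[180:245,150:260,::-1],None,fx=3.6,fy=3.6,interpolation=3)
h=max(A.shape[0],B.shape[0]);C=[cv2.copyMakeBorder(i,0,h-i.shape[0],0,0,0) for i in(A,B)]
cv2.imwrite('pics/crop.png',cv2.convertScaleAbs(np.hstack(C),alpha=1.6))
d=np.load('side.npz');W=d['W']
b=box(480,255,565,325);fit(W,b&(W[...,2]>.04)&(W[...,2]<.09),'barrel side')
```

```text
barrel 611 c [ 485.4 -205.7] wh [120.3  50.3] ang 66.07 z [0.0579 0.0683 0.0744]
[ 0.48495592 -0.20359732] [0.41597834 0.90937452]
-0.065 37 [-18.4  20.2  75.6]
-0.055 47 [-18.2  20.1  75.5]
-0.045 50 [-19.   20.6  74.4]
-0.035 50 [-18.9  19.6  74.8]
-0.025 50 [-18.6  20.2  74.6]
-0.015 47 [-18.5  18.7  77.6]
-0.005 48 [-18.2  19.1  72.9]
0.005 50 [-19.1  19.4  73.1]
0.015 49 [-18.8  20.   73. ]
0.025 49 [-18.6  20.2  75.2]
0.035 48 [-19.4  18.8  72.1]
0.045 54 [-24.5  25.8  79.1]
0.055 32 [-23.2  24.3  81. ]
rest 376 c [ 483.8 -218. ] wh [148.6 185.8] ang 0.46 z [0.0064 0.0108 0.0153]
bench 3816 c [549.6 144.2] wh [186.3 340.9] ang 0.44 z [0.0095 0.0151 0.119 ]
lamp top 528 c [537.3  29.7] wh [49.9 79.6] ang 84.72 z [0.1144 0.1178 0.1225]
card top 104 c [559.5 257.9] wh [ 5.9 88.9] ang 84.61 z [0.1009 0.1152 0.1201]
saddles 182 c [548.3 136.8] wh [76.  56.2] ang 83.67 z [0.0577 0.07   0.0797]
0.009152125860081961
barrel side 665 c [ 484.4 -201.8] wh [122.9  52.5] ang 66.29 z [0.0429 0.0613 0.0705]
```

View pics/crop.png

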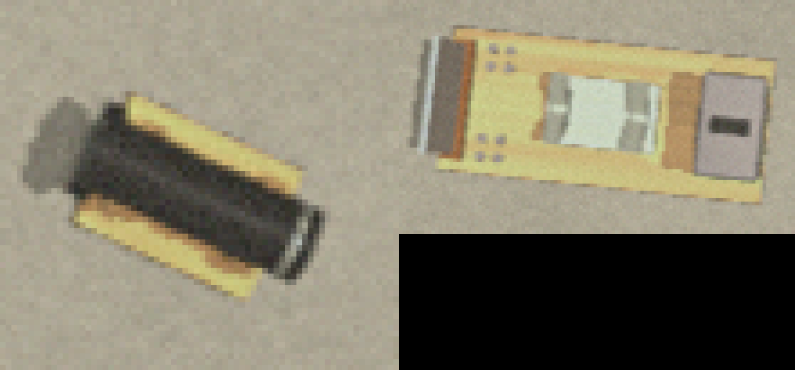

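The cloud settles the collar: width is 50 mm and the top is higher (79–81 mm) at the +y end, so the white stripe is at the plain end. The card is also at +y, so the barrel only turns about +18.5°. I'll write the increment helper and move above the barrel.

```bash
cat >> h.py <<'E'
def toolR(yaw):  # tool down, jaws across a barrel with heading yaw (deg)
    a=np.radians(yaw); z=np.array([np.sin(a),-np.cos(a),0]); x=np.array([0,0,-1.]); return np.stack([x,np.cross(z,x),z],1)
def inc(p,yaw,o=None,flip=0):
    o=o or robot.get_obs(); A=R.from_euler('xyz',o['eef_rot'],degrees=True); B=toolR(yaw+180*flip)
    return np.round(A.inv().apply(np.array(p)-o['ee_pos'])*100,2), np.round((A.inv()*R.from_matrix(B)).as_rotvec(degrees=True),1)
E
python3 - <<'E'
from h import *
for fl in(0,1): print(inc([.485,-.204,.22],66,flip=fl))
o=robot.get_obs();print(R.from_euler('xyz',o['eef_rot'],degrees=True).as_matrix().round(2))
print(optics.snapshot('wrist')['hand_eye'])
E
```

```text
(array([  1.08,  37.29, -25.32]), array([-43.9,  -0.1,  -0. ]))
(array([  1.08,  37.29, -25.32]), array([ 1.361e+02, -1.000e-01,  1.000e-01]))
[[-0.    0.93  0.38]
 [ 0.    0.38 -0.93]
 [-1.    0.   -0.  ]]
[[ 5.29809870e-04 -2.59009272e-01  9.65874690e-01 -1.42793907e-01]
 [ 1.10953426e-04 -9.65874804e-01 -2.59009364e-01  6.54994726e-02]
 [ 9.99999853e-01  2.44392823e-04 -4.82992038e-04  6.36168054e-04]
 [ 0.00000000e+00  0.00000000e+00  0.00000000e+00  1.00000000e+00]]
```

{"fn": "apply_moves", "kwargs": {"increments": [[[0.1,3.1,-2.1,-3.7,0,0,-1],[0.2,6.2,-4.2,-7.3,0,0,-1],[0.3,9.3,-6.3,-11,0,0,-1],[0.4,12.4,-8.4,-14.6,0,0,-1],[0.5,15.5,-10.5,-18.3,0,0,-1],[0.6,18.6,-12.6,-22,0,0,-1],[0.7,21.7,-14.7,-25.6,0,0,-1],[0.8,24.8,-16.8,-29.3,0,0,-1],[0.9,27.9,-18.9,-33,0,0,-1],[1,31,-21,-36.6,0,0,-1],[1.1,34.2,-23.2,-40.3,0,0,-1],[1.1,37.3,-25.3,-43.9,-0.1,0,-1]]]}}

```text
clock: 1.2
ee_pos: [0.4859, -0.2029, 0.2201]
eef_rot: [-22.1, 89.9, -46.0]
wrist_force: [-0.9, -1.1, -0.5]
width: 0.0853
```

{"fn": "apply_moves", "kwargs": {"increments": [[[0,0,0,0,0,0,-1],[0,0,0,0,0,0,-1]]]}}

```text
clock: 1.37
ee_pos: [0.486, -0.203, 0.2201]
eef_rot: [-33.2, 89.9, -57.0]
wrist_force: [0.7, -1.3, 0.4]
width: 0.0859
```

Run:
```python
from h import *
s=snap('wrist');o=s['obs'];print(o['clock'],o['ee_pos'],o['eef_rot'],o['wrist_force'])
W=cloud(s);np.savez('w1.npz',f=s['frame'],W=W)
m=(W[...,2]>.055)&(W[...,2]<.09)&(np.hypot(W[...,0]-.485,W[...,1]+.204)<.09)
p=W[m];print(m.sum(),cv2.minAreaRect((p[:,:2]*1000).astype(np.float32)),np.percentile(p[:,2],[50,95,99]))
im=s['frame'].copy();im[m,0]=np.minimum(im[m,0].astype(int)+60,255)
cv2.imwrite('pics/w1.png',cv2.resize(im[...,::-1],(640,480)))
q=p[:,:2];c=q.mean(0);_,_,V=np.linalg.svd(q-c);V[0]*=np.sign(V[0,1])
t=(q-np.array([.485,-.204]))@V[0]; n=(q-np.array([.485,-.204]))@np.array([-V[0,1],V[0,0]])
print(V[0],np.degrees(np.arctan2(V[0,1],V[0,0])))
for a in np.arange(-.07,.07,.01):
    k=(t>=a)&(t<a+.01)
    if k.sum()>3: print(round(a,3),k.sum(),np.round([n[k].min()*1e3,n[k].max()*1e3,np.percentile(p[k,2],98)*1e3],1))
print('t',np.percentile(t,[.2,99.8]))
```

```text
1.3667 [ 0.48603325 -0.2030084   0.22010462] [-33.17529906  89.91543334 -57.00400946] [ 0.71417008 -1.27529045  0.3549245 ]
4776 ((483.8659973144531, -204.51174926757812), (120.7218017578125, 50.16393280029297), 66.06774139404297) [0.06804857 0.07378745 0.07605315]
[0.41151215 0.91140428] 65.70013910651595
-0.07 26 [-17.4  19.3  71.2]
-0.06 333 [-18.3  20.5  70.8]
-0.05 342 [-18.4  20.4  70.7]
-0.04 354 [-18.   20.3  70.9]
-0.03 364 [-17.9  20.2  71. ]
-0.02 369 [-17.6  20.1  71. ]
-0.01 381 [-17.4  20.   70.9]
0.0 388 [-18.2  19.8  70.8]
0.01 396 [-18.1  19.8  71. ]
0.02 398 [-17.8  20.7  70.9]
0.03 424 [-17.5  20.7  71. ]
0.04 428 [-23.9  26.2  75. ]
0.05 573 [-23.9  26.2  76.8]
t [-0.06064034  0.05939839]
```

View pics/w1.png

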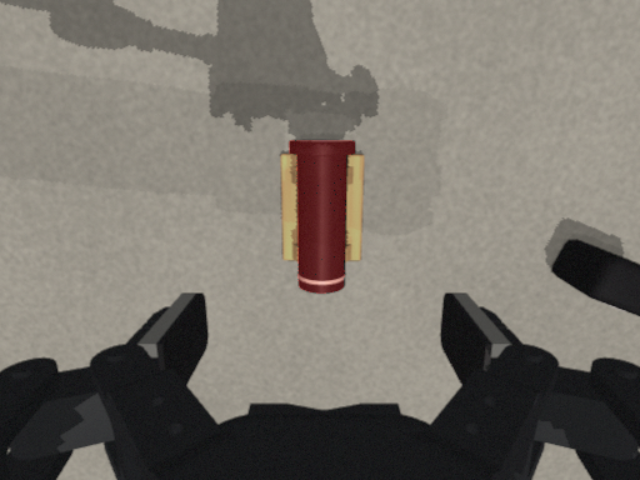

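The picture shows the barrel upright in view, collar at the top (322,145), white-lined plain end at (322,290), and the rest's strips well clear of the middle. The wrist measurement gives a centre of (0.484, −0.204) and a yaw of 65.9°, which agrees with the top and side cameras.

```bash
python3 -c "
from h import *
print(inc([.4838,-.2041,.031],65.9))"
```

```text
(array([18.91, -0.03, -0.17]), array([0.1, 0.1, 0.1]))
```

{"fn": "apply_moves", "kwargs": {"increments": [[[2,0,-0.2,0,0,0,-1],[4.5,0,-0.2,0,0,0,-1],[7,0,-0.2,0,0,0,-1],[9.5,0,-0.2,0,0,0,-1],[12,0,-0.2,0,0,0,-1],[14,0,-0.2,0,0,0,-1],[15.5,0,-0.2,0,0,0,-1],[17,0,-0.2,0,0,0,-1],[18,0,-0.2,0,0,0,-1],[18.6,0,-0.2,0,0,0,-1],[18.9,0,-0.2,0,0,0,-1],[18.9,0,-0.2,0,0,0,-1]]]}}

```text
clock: 2.42
ee_pos: [0.4833, -0.2047, 0.031]
eef_rot: [-34.5, 89.9, -58.6]
wrist_force: [0.0, -0.5, -0.6]
width: 0.0853
```

{"fn": "apply_moves", "kwargs": {"increments": [[[0,0,0,0,0,0,-0.4],[0,0,0,0,0,0,-0.2],[0,0,0,0,0,0,0],[0,0,0,0,0,0,0.1],[0,0,0,0,0,0,0.2],[0,0,0,0,0,0,0.3],[0,0,0,0,0,0,0.5],[0,0,0,0,0,0,1],[0,0,0,0,0,0,1],[0,0,0,0,0,0,1]]], "newtons": 50}}

```text
clock: 3.25
ee_pos: [0.4838, -0.2042, 0.0323]
eef_rot: [-29.0, 89.9, -53.0]
wrist_force: [-2.1, 1.2, 5.8]
width: 0.0386
```

{"fn": "apply_moves", "kwargs": {"increments": [[[-0.3,0,0,0,0,0,1],[-1,0,0,0,0,0,1],[-2,0,0,0,0,0,1],[-4,0,0,0,0,0,1],[-6.5,0,0,0,0,0,1],[-9,0,0,0,0,0,1],[-12,0,0,0,0,0,1],[-14.5,0,0,0,0,0,1],[-16.5,0,0,0,0,0,1],[-18,0,0,0,0,0,1],[-19,0,0,0,0,0,1],[-19,0,0,0,0,0,1]]]}}

```text
clock: 4.25
ee_pos: [0.4851, -0.2047, 0.2245]
eef_rot: [-7.4, 89.6, -31.4]
wrist_force: [-0.3, 0.4, -1.4]
width: 0.0384
```

Run:
```python
from h import *
o=robot.get_obs();print(o['ee_pos'],o['wrist_force'],o['torque'],o['width'])
print(inc([.5475,.1342,.22],84.5))
s=snap('wrist');W=cloud(s);m=(W[...,2]>.18)&(np.hypot(W[...,0]-o['ee_pos'][0],W[...,1]-o['ee_pos'][1])<.09)
cv2.imwrite('pics/w2.png',cv2.resize(s['frame'][...,::-1],(640,480)))
```

```text
[ 0.48508448 -0.20471848  0.22449386] [-0.28402466  0.42568006 -1.36631784] [ 0.00477971 -0.03651509 -0.00613544] 0.03842870054765845
(array([ 0.36, 33.49, -8.11]), array([-18.5,   0.4,   0.1]))
```

View pics/w2.png

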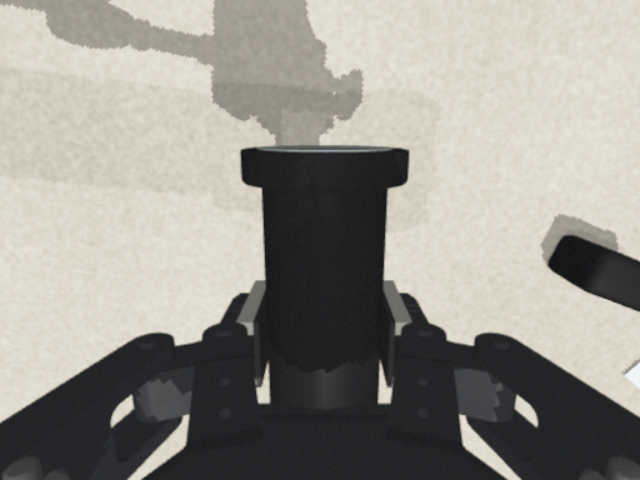

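Grip is good: barrel straight between the pads, collar (325,165) at the far side. I'll go part-way, high, and look at the V-block from near before placing.

```bash
python3 -c "
from h import *
print(inc([.5373,.0297,.28],84.5))"
```

```text
(array([-5.77, 23.53, -4.66]), array([-18.5,   0.2,   0.1]))
```

{"fn": "apply_moves", "kwargs": {"increments": [[[-1,1,-0.2,-1,0,0,1],[-2,3,-0.6,-2.5,0,0,1],[-3,5.5,-1.1,-4.5,0,0,1],[-4,8.5,-1.7,-7,0,0,1],[-5,11.5,-2.3,-9,0,0,1],[-5.8,14.5,-2.9,-11.5,0,0,1],[-5.8,17.5,-3.5,-14,0.1,0,1],[-5.8,20,-4,-16,0.2,0,1],[-5.8,22,-4.4,-17.5,0.2,0.1,1],[-5.8,23,-4.6,-18.2,0.2,0.1,1],[-5.8,23.5,-4.7,-18.5,0.2,0.1,1],[-5.8,23.5,-4.7,-18.5,0.2,0.1,1]]]}}

```text
clock: 5.3
ee_pos: [0.5358, 0.0307, 0.2782]
eef_rot: [166.9, 89.8, 161.5]
wrist_force: [-0.1, -0.4, -2.3]
width: 0.0384
```

{"fn": "apply_moves", "kwargs": {"increments": [[[0,0,0,0,0,0,1],[0,0,0,0,0,0,1]]]}}

```text
clock: 5.47
ee_pos: [0.536, 0.0288, 0.2787]
eef_rot: [170.1, 89.8, 164.5]
wrist_force: [0.4, -0.1, -2.0]
width: 0.0386
```

Run:
```python
from h import *
s=snap('wrist');o=s['obs'];print(o['clock'],o['ee_pos'],o['eef_rot'],o['wrist_force'],s['vfov'])
W=cloud(s);np.savez('w3.npz',f=s['frame'],W=W)
cv2.imwrite('pics/w3.png',cv2.resize(s['frame'][...,::-1],(768,576)))
a=np.radians(84.5);e=np.array([np.cos(a),np.sin(a)]);n=np.array([-e[1],e[0]])
d=W[...,:2]-np.array([.5475,.1342]);t=d@e;l=d@n;z=W[...,2]
m=(abs(t)<.045)&(abs(l)<.035)&(z>.05)&(z<.1)
print(m.sum(),cv2.minAreaRect((W[m][:,:2]*1000).astype(np.float32)))
for t0 in np.arange(-.044,.044,.004):
    k=m&(t>=t0)&(t<t0+.004)
    if k.sum()>5: print(round(t0,3),k.sum(),l[k].min().round(4),l[k].max().round(4),z[k].max().round(4))
# V faces: fit z = z0 + |l-l0|
from scipy.optimize import least_squares
for lo,hi in((-.04,-.02),(.02,.04)):
    k=m&(t>lo)&(t<hi)&(z>.055)&(z<.077)
    r=least_squares(lambda q:q[0]+abs(l[k]-q[1])-z[k],[.057,0],loss='soft_l1',f_scale=.001);print(lo,k.sum(),r.x,np.std(r.fun))
k=(z>.095)&(z<.125)&(t>.1); print('card',k.sum(),cv2.minAreaRect((W[k][:,:2]*1000).astype(np.float32)) if k.sum() else '')
```

```text
5.4667 [0.53595225 0.02881701 0.27874072] [170.10579075  89.84325044 164.48186441] [ 0.43963788 -0.1272387  -2.03933433] 63.189863620776634
1493 ((546.9305419921875, 138.7662353515625), (76.17213439941406, 56.489322662353516), 84.30646514892578)
-0.036 106 -0.0261 0.0294 0.0794
-0.032 199 -0.0262 0.0293 0.0806
-0.028 205 -0.0261 0.0292 0.0804
-0.024 124 -0.0271 0.0291 0.0798
0.028 234 -0.027 0.0288 0.0802
0.032 240 -0.027 0.0289 0.0807
0.036 241 -0.0269 0.0287 0.0805
0.04 144 -0.0269 0.0287 0.0804
-0.04 524 [0.05652899 0.00120565] 0.0029097350553894514
0.02 579 [0.05614407 0.00094785] 0.0037569224570375816
card 0
```

View pics/w3.png

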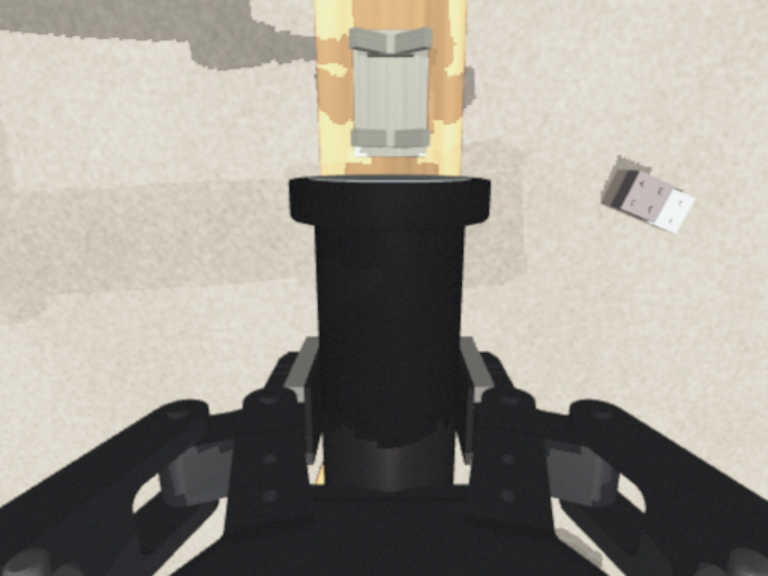

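The V-block is in clear view beyond the collar: saddles at about (391,40) and (390,138), on the barrel's line (collar centre ≈390). Next I measure the held barrel in the tool frame, so the placing is relative within one camera.

Run:
```python
from h import *
d=np.load('w3.npz');W=d['W'];o=robot.get_obs()
A=R.from_euler('xyz',o['eef_rot'],degrees=True)
T=(W-o['ee_pos'])@A.as_matrix()*1000   # tool coords mm
m=(T[...,0]>-60)&(T[...,0]<0)&(abs(T[...,2])<30)&(T[...,1]>8)&(T[...,1]<70); m[:,:150]=0;m[:,360:]=0
P=T[m]
for a in range(8,68,4):
    k=(P[:,1]>=a)&(P[:,1]<a+4)
    if k.sum()>5: q=P[k];print(a,k.sum(),'z',np.percentile(q[:,2],[1,99]).round(1),'top x',np.percentile(q[:,0],2).round(1))
print('ymax',np.percentile(P[:,1],[99,99.8]))
v=(546.9,138.8)
print(inc([.5469,.1382,.15],84.4), inc([.5469,.1382,.08],84.4))
```

```text
8 3203 z [-29.5  29.3] top x -58.1
12 1512 z [-29.   29.4] top x -58.4
16 911 z [-18.3  19.1] top x -38.4
20 954 z [-18.6  18.7] top x -38.2
24 977 z [-18.3  18.8] top x -38.2
28 997 z [-18.5  19. ] top x -38.3
32 1035 z [-18.5  18.7] top x -38.2
36 1058 z [-18.2  19. ] top x -38.2
40 1094 z [-18.5  18.9] top x -38.2
44 1131 z [-18.4  18.9] top x -38.3
48 1057 z [-23.2  23.9] top x -44.1
52 1628 z [-24.   24.3] top x -44.2
56 1824 z [-23.8  24.6] top x -44.0
60 374 z [-19.1  19.8] top x -35.2
ymax [60.08766521 60.1312161 ]
(array([12.89, 10.99,  0.04]), array([-0. , -0.1, -0. ])) (array([19.89, 10.99,  0.05]), array([-0. , -0.1, -0. ]))
```

Barrel in the tool frame: centred along it (collar face at y=60.1), lateral offset +0.25 mm, axis 18.3 mm behind the TCP, level. Expected contact is therefore at TCP z≈0.067, and the pressed pose at ≈0.060.

{"fn": "apply_moves", "kwargs": {"increments": [[[0,1,0,0,0,0,1],[0,3,0,0,0,0,1],[0,5.5,0,0,0,0,1],[0,8,0,0,0,0,1],[0,10,0,0,0,0,1],[1,11,0,0,0,0,1],[3,11,0,0,0,0,1],[5.5,11,0,0,0,0,1],[8,11,0,0,0,0,1],[10.5,11,0,0,0,0,1],[12.5,11,0,0,0,0,1],[14,11,0,0,-0.1,0,1]]]}}

```text
clock: 6.52
ee_pos: [0.5449, 0.1386, 0.136]
eef_rot: [-176.7, 89.8, 177.7]
wrist_force: [-0.6, -0.3, -2.3]
width: 0.0389
```

{"fn": "apply_moves", "kwargs": {"increments": [[[1,0,0,0,0,0,1],[2,0,0,0,0,0,1],[3,0,0,0,0,0,1],[4,0,0,0,0,0,1],[4.7,0,0,0,0,0,1],[5.2,0,0,0,0,0,1],[5.2,0,0,0,0,0,1],[5.2,0,0,0,0,0,1]]]}}

```text
clock: 7.18
ee_pos: [0.5468, 0.1396, 0.0872]
eef_rot: [94.7, 89.9, 89.1]
wrist_force: [1.0, 0.2, -2.2]
width: 0.0388
```

Run:
```python
from h import *
f=[];p=[]
s=snap('side');o=s['obs']
print(o['clock'],o['ee_pos'],o['wrist_force'],o['torque'],o['width'])
print(inc([.5466,.1384,.070],84.4))
cv2.imwrite('pics/s2.png',cv2.resize(s['frame'][170:330,150:330,::-1],(720,640)[:2] if 0 else (675,600),interpolation=3))
```

```text
7.1833 [0.54680366 0.13958535 0.08716465] [ 1.00611286  0.16988908 -2.17132514] [-0.00848961 -0.03580504  0.00878781] 0.03877747246350407
(array([ 1.76, -0.14, -0.05]), array([ 0. ,  0. , -0.1]))
```

View pics/s2.png

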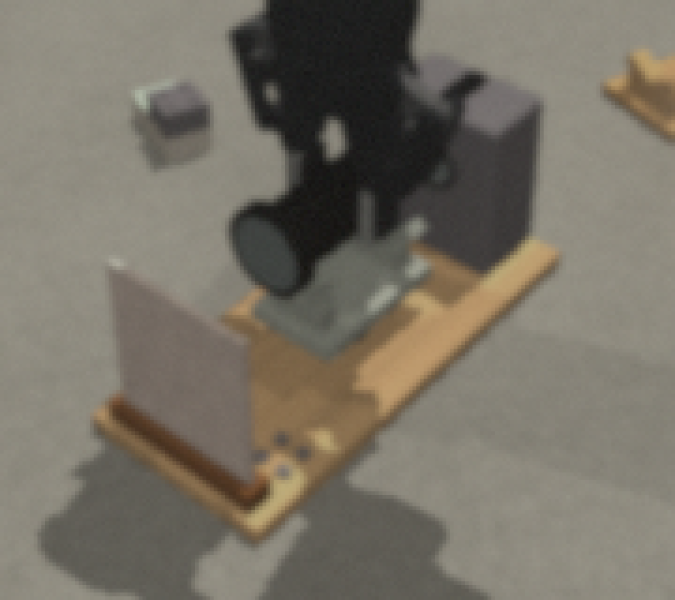

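The barrel hangs above the V with its collar (265,250) facing the card and its plain end to the lamp. Now the slow descent.

{"fn": "apply_moves", "kwargs": {"increments": [[[0.3,-0.1,0,0,0,0,1],[0.6,-0.1,0,0,0,0,1],[0.9,-0.1,0,0,0,0,1],[1.2,-0.1,0,0,0,0,1],[1.4,-0.1,0,0,0,0,1],[1.5,-0.1,0,0,0,0,1],[1.6,-0.1,0,0,0,0,1],[1.7,-0.1,0,0,0,0,1],[1.7,-0.1,0,0,0,0,1]]]}}

```text
clock: 7.98
ee_pos: [0.5466, 0.1386, 0.07]
eef_rot: [105.2, 89.9, 99.6]
wrist_force: [-0.2, 0.4, -2.8]
width: 0.0387
```

{"fn": "apply_moves", "kwargs": {"increments": [[[0.05,0,0,0,0,0,1],[0.1,0,0,0,0,0,1],[0.15,0,0,0,0,0,1],[0.2,0,0,0,0,0,1],[0.2,0,0,0,0,0,1],[0.2,0,0,0,0,0,1]]]}}

```text
clock: 8.48
ee_pos: [0.5466, 0.1386, 0.0682]
eef_rot: [93.7, 89.9, 88.2]
wrist_force: [0.1, 0.4, -2.5]
width: 0.0386
```

{"fn": "apply_moves", "kwargs": {"increments": [[[0.05,0,0,0,0,0,1],[0.1,0,0,0,0,0,1],[0.1,0,0,0,0,0,1],[0.1,0,0,0,0,0,1]]]}}

```text
clock: 8.82
ee_pos: [0.5472, 0.1386, 0.0675]
eef_rot: [52.9, 89.9, 47.4]
wrist_force: [0.3, 0.6, -0.7]
width: 0.0382
```

{"fn": "apply_moves", "kwargs": {"increments": [[[0.05,0,0,0,0,0,1],[0.1,0,0,0,0,0,1],[0.1,0,0,0,0,0,1],[0.1,0,0,0,0,0,1]]]}}

```text
clock: 9.15
ee_pos: [0.5472, 0.1386, 0.0667]
eef_rot: [54.8, 89.9, 49.3]
wrist_force: [-0.7, 0.0, 3.2]
width: 0.0389
```

Contact at TCP z≈0.067 as predicted, with lateral force near zero. Pressing down slowly.

{"fn": "apply_moves", "kwargs": {"increments": [[[0.05,0,0,0,0,0,1],[0.1,0,0,0,0,0,1],[0.15,0,0,0,0,0,1],[0.2,0,0,0,0,0,1],[0.2,0,0,0,0,0,1],[0.2,0,0,0,0,0,1]]]}}

```text
clock: 9.65
ee_pos: [0.5472, 0.1386, 0.0645]
eef_rot: [53.5, 89.9, 47.9]
wrist_force: [0.6, 0.1, 3.9]
width: 0.0383
```

{"fn": "apply_moves", "kwargs": {"increments": [[[0.05,0,0,0,0,0,1],[0.1,0,0,0,0,0,1],[0.15,0,0,0,0,0,1],[0.2,0,0,0,0,0,1],[0.2,0,0,0,0,0,1],[0.2,0,0,0,0,0,1]]]}}

```text
clock: 10.15
ee_pos: [0.5472, 0.1387, 0.0626]
eef_rot: [55.4, 89.9, 49.9]
wrist_force: [1.0, -0.7, 6.1]
width: 0.0392
```

{"fn": "apply_moves", "kwargs": {"increments": [[[0.05,0,0,0,0,0,1],[0.1,0,0,0,0,0,1],[0.15,0,0,0,0,0,1],[0.2,0,0,0,0,0,1],[0.25,0,0,0,0,0,1],[0.25,0,0,0,0,0,1],[0.25,0,0,0,0,0,1]]]}}

```text
clock: 10.73
ee_pos: [0.5472, 0.1387, 0.0604]
eef_rot: [58.0, 89.9, 52.4]
wrist_force: [0.9, -1.5, 8.2]
width: 0.0385
```

```bash
cat > chk.py <<'E'
from h import *
F=[];Z=[];Q=[]
for i in range(6):
    s=snap('wrist');o=s['obs'];F.append(np.r_[o['wrist_force'],o['torque']]);Z.append(o['ee_pos'])
    A=R.from_euler('xyz',o['eef_rot'],degrees=True).as_matrix();W=cloud(s)
    T=(W-o['ee_pos'])@A*1000
    m=(T[...,1]>18)&(T[...,1]<46)&(abs(T[...,2])<21)&(T[...,0]<-15)&(T[...,0]>-50); P=T[m]
    k=abs(P[:,2])<3
    m2=(T[...,1]>52)&(T[...,1]<75)&(abs(T[...,2])<24)&(T[...,0]<-20)&(T[...,0]>-60)
    Q.append([P[k,0].mean(),np.polyfit(P[k,1],P[k,0],1)[0]*57.3,*np.percentile(P[:,2],[1,99]),np.percentile(T[m2][:,1],99.5)])
print(robot.get_obs()['clock'],'F',np.mean(F,0).round(2),'pos',np.mean(Z,0).round(4));q=np.mean(Q,0);print('barrel top x, slope deg, z lo/hi, end y',q.round(2),'axis height',round((np.mean(Z,0)[2]*1000-q[0]-20),2))
print(R.from_matrix(A).as_matrix()[2].round(4))
b=np.arctan2(A[1,1],A[0,1]);print('yaw',np.degrees(b).round(2))
E
python3 chk.py
```

```text
11.0333 F [ 0.19 -1.04  8.3  -0.18 -0.    0.03] pos [0.5472 0.1386 0.0605]
barrel top x, slope deg, z lo/hi, end y [-37.57   0.12 -18.43  19.04  60.02] axis height 78.04
[-1.0e+00  1.3e-03  8.0e-04]
yaw 84.45
```

Force 8.3 N and axis height 78.0 mm agree. An independent check from the side camera: how far the saddles and plate actually sank, and whether both sides bear.

Run:
```python
from h import *
W0=np.load('side.npz')['W'];W=np.median([cloud(snap('side')) for _ in range(5)],0)
s=snap('side')
e=np.array([np.cos(np.radians(84.45)),np.sin(np.radians(84.45))]);n=np.array([-e[1],e[0]])
def tl(W): d=W[...,:2]-np.array([.547,.1388]); return d@e,d@n,W[...,2]
for name,X in(('before',W0),('now',W)):
    t,l,z=tl(X)
    out=[]
    for t0 in(-32,32):
        for sg in(-1,1):
            k=(abs(t*1e3-t0)<4)&(sg*l>.023)&(sg*l<.030)&(z>.055)&(z<.09); out.append((t0,sg,int(k.sum()),np.percentile(z[k],90).round(4) if k.sum()>3 else None))
    k=(abs(t)<.02)&(abs(l)<.026)&(z>.028)&(z<.048);print(name,out,'plate',k.sum(),np.median(z[k]).round(4) if k.sum() else None)
cv2.imwrite('pics/s3.png',cv2.resize(s['frame'][180:310,170:310,::-1],(646,600),interpolation=3))
b=W0
for nm,(x0,y0,x1,y1) in dict(can=(60,320,185,490),bricks=(285,295,325,330),tape=(440,200,470,245)).items():
    sl=(slice(int(y0*.64),int(y1*.64)),slice(int(x0*.64),int(x1*.64)));print(nm,np.nanmedian(abs(W[sl]-W0[sl])).round(4))
```

```text
before [(-32, -1, 3, None), (-32, 1, 11, np.float64(0.0795)), (32, -1, 2, None), (32, 1, 11, np.float64(0.0783))] plate 253 0.0438
now [(-32, -1, 0, None), (-32, 1, 7, np.float64(0.0706)), (32, -1, 0, None), (32, 1, 11, np.float64(0.0709))] plate 143 0.0369
can 0.0005
bricks 0.0008
tape 0.0009
```

View pics/s3.png

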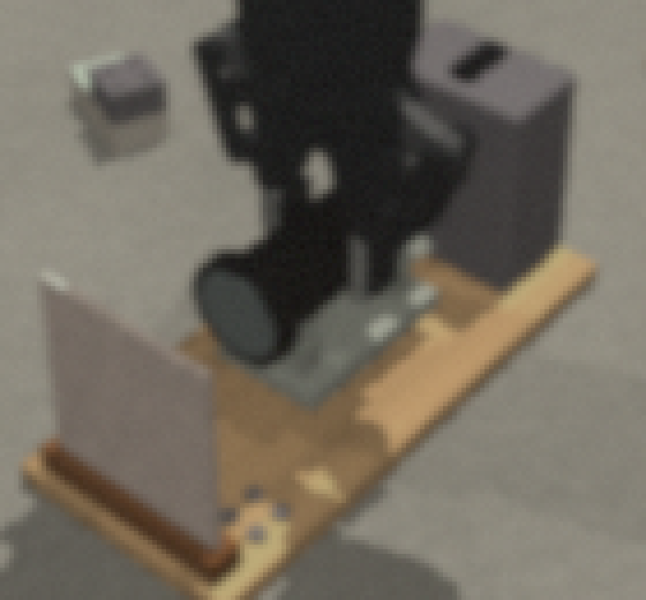

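```bash
python3 -c "
from h import *
print(robot.finish_job())"
```

```text
the job is handed in; nothing more can be done
None
```

The barrel is in the V-block, collar towards the card and plain end towards the lamp. I handed the job in at about 11.5 s of the 35 s, with the arm still gripping the barrel and pressing it down.

**How it went:** I lifted the barrel from the rest with a 50 N grip, carried it over the lamp box and lowered it slowly. It touched the V at TCP height 0.067 m, as predicted, and I then pressed in small steps.

**Last checks:**
- **Axis height:** 78.0 mm by the wrist camera, against 78 mm wanted.
- **V-block depth:** the side camera saw the plate drop from 43.8 to 36.9 mm, so 6.9 mm sunk. The two saddle tops the side camera could see dropped 7–9 mm, a coarse reading from few pixels.
- **Force:** 8.3 N on the wrist, about 10.5 N in all with the barrel's weight.
- **Bearing on both faces:** sideways force was only 0.2 N and the axis height matches a fully seated barrel. The far-side saddles could not be seen directly.
- **Alignment:** barrel level to 0.1°, yaw 84.45° against 84.3–84.4° measured for the V.
- **Bystanders:** canister, bricks and tape had shifted less than 1 mm, within noise.

**Disagreements:**
- **V-block middle:** the wrist and top cameras differed by about 2 mm along the bench. I placed by the wrist camera, so lengthwise centring is good to about 2 mm.
- **Along-axis force:** about −1 N was left along the barrel, close to the sensor's noise.
- **Seating shift:** the barrel moved about 0.6 mm sideways and 0.7 mm in the fingers as it seated.

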